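Start the screw jack's spindle in its thread

ROBOT

A 7-joint arm with a two-finger parallel gripper is mounted at the origin on the work surface. World frame = base frame: x ahead of the robot, y to its left, z up, the work surface at z = 0. Lengths are in mm, angles in rad, forces in N, time in s.
With the tool pointing down it reaches from about 400 to 900 mm from the base axis. Payload 5.6 kg.
Tool frame: the origin (TCP) lies at the very end of the fingers, on their centre line; the grasp point (between the pads) lies 19 mm behind it; y points along the fingers, x is the direction in which the jaws open and shut, and the axes are right-handed (so a half turn about y gives the same grasp; the last joint's range is limited). The gripper opens to 92 mm and grips with 3 to 60 N. Pads are 20 mm wide; open, the fingers measure 128 mm over their backs; the gripper's body (75 mm by 189 mm) begins 69 mm behind the grasp point.
Start: joints at [-1.239, 0.468, -0.012, 1.603, 0.006, 1.071, -0.056], TCP at [237.997, 604.869, 214.592] pointing down, gripper open.
Joint ranges: [-2.53, 2.53], [-0.31, 2.02], [-1.57, 1.55], [0.28, 2.44], [-1.29, 4.43], [0.15, 1.84], [-2.92, 2.92]. Speed limits (rad/s): [2.57, 2.57, 3.14, 3.14, 3.14, 3.14, 3.14].

INTERFACE

Orientations are given as a unit quaternion [w, x, y, z].
In Python, from bench import env gives the robot as it stands. The module is installed in compiled form; this text tells all that it offers.
- The arm moves only by the shell command python3 -m creep 'ROWS' [FORCE]. ROWS is JSON, a list of rows, each a list of 7 numbers: the shift along the tool's x, y, z in cm, then the turn, a rotation vector about the tool's x, y, z in rad, then the finger opening in cm, from 0 to 9.19. In form: [[x, y, z, wx, wy, wz, claw], ...]. A call has 1 to 10 rows; each row is the pose to reach, as a shift and turn from the pose commanded when the call began, along the tool's axes at that moment; what a row does not reach only later rows make up. A row lasts 1/10 s, in which the tool goes at most 50 mm and 8.59 degrees, less where a joint would pass 70% of its speed; a pose out of reach is approached as far as the arm can. A call with a gripper value outside its range is refused whole. The fingers move at their own pace and stop on an object; FORCE is the grip in N (left out, the last holds). Time passes only in rows, so rows that repeat a pose let the fingers close. It gives the time, the measured TCP pose, the force and the opening at its end, in the units of the state.
- env.observe(): the state, without advancing time (a new reading comes with each control period).
- env.camera(name): name is "scene" or "top" or "wrist"; returns the picture (384x512x3 uint8, blue, green, red); there is no depth.
- env.camera_params(name): a dict with "fx", "fy", "cx", "cy" (pixels), "dist_coeffs" ([k1, k2, p1, p2, k3] as OpenCV has them; the pictures are not rectified), "R" (3x3) and "t" (3): a world point X has camera coordinates R X + t. Camera axes: x right, y down, z forward; pixel columns grow to the right and rows downward; lengths in mm; the calibration is good to about 2 mm. A picture is of the moment at which its call begins: read the wrist's pose just before it. camera_params takes no time and is no camera call; for the wrist camera it gives the pose at the moment of the call.
- env.sign_off(): hands the job in, once; it reports no verdict.
Trained networks look in the newest picture that a camera, given by its name, has taken for a name from the list of things; names that differ only in an ending like _2 or _b are one class to them, and where a whole thing is asked for, a point or a joint stands for the part that bears it (a point fixed in the world has none). Each returns a list of dicts, best first, with "conf" (0 to 1); they miss things now and then, are a little off and sometimes report something else, mostly with a low value. They report only what shows in the picture. A call takes as long as a camera call. They do not tell look-alikes from the thing itself.
- env.search_frame(camera, query): "uv" ([column, row] in pixels, amid what is visible of it).
- env.cut_out(camera, query): "region" (384x512 bool, what is visible of it) and "uv" ([column, row] in pixels, amid what is visible of it).
- env.tip_of(camera, query): "uv" ([column, row] in pixels: a listed point, or the origin of a listed thing).
The state is a dict: "time": time; "joint_pos": joint angles; "dq": joint speeds; "joint_efforts": joint torques, N m; "eef_pos": TCP position; "tool_rot": TCP orientation; "ft_force": force on the tool from outside, world axes, zero at the start; "wrist_torque": the same for the moment, N m; "width": finger opening in mm.
Only numpy, scipy, OpenCV 4.12 (cv2) and the standard library are available. Lean on these libraries where they do the work, as an engineer would, in place of code of your own. Each camera call takes 0.05 s, during which the arm holds its last target.

TASK

The screw jack's spindle stands loose in its threaded boss: take the crank by its upright sleeve and turn it backward (anticlockwise from above) until the spindle drops off the thread's start, then wind it forward (clockwise) one full turn from there so that the thread has caught. Finish still gripping the sleeve to hold the spindle there, and leave the other things on the bench where they are.

Things in the scene. Friction and masses are not known exactly. Their poses are not given: they have to be found in the camera images.
- boss: Screw jack, fixed: grey round cast base, 150 mm across and 14 mm thick, on a black rubber mat 3 mm thick, with a round threaded boss 64 mm across in its middle, boss top 67 mm above the bench. Origin on the mat, on the boss's upright axis. Nothing else within 130 mm of this axis is higher than 45 mm.
- spindle_axis (a point): Centre of the small round end on top of the crank's hub, on the spindle's upright axis, about 127 mm above the bench (more or less as the spindle rises and sinks). The upright steel screw spindle (36 mm thick) stands in the boss and carries a flat dark steel crank arm; the handle sleeve's axis is 60 mm from the spindle's axis.
- sleeve: Upright pale wooden handle sleeve at the crank's free end, 24 mm across, 36 mm tall; origin at its centre. Spins freely on a steel pin whose 16 mm cap ends 42 mm above that centre; crank arm 18 mm below its lower end. Floats on the pin on a soft spring (0.1 N/mm), 16 mm down, 18 mm up: held at constant height and carried round the 60 mm circle, wrist fixed, it lets the spindle climb and drop freely.
- spindle (a joint): Angle of the spindle and crank, rad; grows as it turns forward (clockwise seen from above). Starts between about -0.7 and 0.7; the crank's direction in the room is otherwise arbitrary. It stays where it is left (friction about 0.04 N m).
- lift (a joint): Height of the spindle, m, up positive. Right-hand thread, pitch 10 mm. It starts resting by its own weight (about 6 N) on the thread's first ridge, at +2 to +7 mm. Turned backward it climbs to about +10 mm, then falls off the ridge's end to about 0, some 1.9 to 4.6 rad from the start (not known beforehand). Wound forward from there it sinks 10 mm a turn. Stops at +12 and -16 mm.
Mind the look-alikes: they are no part of the job. Leave any purple or turquoise look-alike of the part that bears spindle_axis alone.

How it is judged (in metres and radians):
On the way, in this order (a step that is already met when the one before it is completed fails the run):
1. turned backward until the spindle rides on the last of the thread's first ridge (value of joint lift above 0.0082 m and contact force between boss and anything else above 1.5 N), for 0.05 s.
2. the spindle has dropped off the ridge to the thread's start (value of joint lift between -0.0012 and 0.0022 m), for 0.05 s.
At the end, for the whole second after the job is handed in: The spindle is one turn down in the thread (lift between -7.5 and -12.2 mm), not turning (under 0.2 rad/s), and the fingers still grip the sleeve (over 3 N, the grasp point within 30 mm of its centre) (value of joint lift between -0.0122 and -0.0075 m and contact force between the fingers and sleeve above 3 N and distance between the grasp point and sleeve below 0.03 m and velocity of joint spindle between -0.2 and 0.2 rad/s); the arm keeps its last pose, push and grip.
It fails at once if a bystander was pushed more than 30 mm (distance of any of wrench, collar, offcut, grinder, hammer, can, screwdriver from where it was at the start of the episode above 0.03 m).
It also fails if it takes over 62 s, if anything falls off the work surface, if the arm or the gripper's body presses on something with over 40 N, if the wrist force passes 120 N, or if a joint passes its speed limit or range.

## Working session

There is one attempt and no reset: what is moved stays moved. The work goes in short steps, Python scripts to look and compute and a shell command to move; the robot and the scene stay as the last step left them, time stands still between calls to the robot, and variables do not carry over. Pictures are saved under pics/ and viewed, and the job is handed in when it is done.

```bash
mkdir -p pics; python3 - <<'E'
from bench import env
import cv2,numpy as np
s=env.observe();print(s)
for c in ["scene","top"]:
    im=env.camera(c);cv2.imwrite(f"pics/{c}0.png",im)
    p=env.camera_params(c);print(c,{k:np.round(v,3).tolist() for k,v in p.items()})
    for q in ["spindle_axis","sleeve","boss"]:
        print(q,[(np.round(d['uv'],1).tolist(),round(d['conf'],2)) for d in env.tip_of(c,q)])
E
```

```text
{'time': 0.0, 'joint_pos': array([-1.23899924,  0.46839762, -0.01160587,  1.60361424,  0.00597343,
        1.0713853 , -0.0563069 ]), 'dq': array([-0.00010938,  0.00032214,  0.0001312 , -0.00030522, -0.00048883,
       -0.00083787, -0.00048313]), 'joint_efforts': array([ 6.36365767e-04, -5.20576859e+01, -1.21777694e-02, -2.43752110e+01,
       -5.65885997e-02,  1.72500842e-02,  1.60142508e-04]), 'eef_pos': array([237.79872001, 604.31687398, 213.63095459]), 'tool_rot': array([-0.58403318,  0.58479442,  0.39757383, -0.39856716]), 'ft_force': array([0.16929958, 0.40930703, 0.06034609]), 'wrist_torque': array([-9.10670603e-04,  8.43380972e-05, -7.99795587e-02]), 'width': 91.89341706371276}
scene {'fx': 416.859, 'fy': 416.859, 'cx': 267.704, 'cy': 193.795, 'dist_coeffs': [-0.032, 0.0, 0.0, 0.0, 0.0], 'R': [[-0.813, 0.582, 0.015], [0.469, 0.67, -0.576], [-0.345, -0.461, -0.817]], 't': [425.432, -113.532, 1212.61]}
spindle_axis [([144.2, 133.8], 0.92), ([338.0, 344.5], 0.72), ([231.8, 217.0], 0.64), ([293.8, 118.5], 0.55)]
sleeve [([351.4, 313.6], 0.71), ([312.4, 102.4], 0.53), ([157.7, 115.2], 0.51), ([255.2, 205.6], 0.43)]
boss []
top {'fx': 413.338, 'fy': 413.338, 'cx': 255.758, 'cy': 190.694, 'dist_coeffs': [0.048, 0.0, 0.0, 0.0, 0.0], 'R': [[0.027, -1.0, -0.013], [-0.998, -0.026, -0.061], [0.061, 0.015, -0.998]], 't': [-49.948, 479.175, 1260.652]}
spindle_axis [([138.6, 151.9], 0.86), ([259.9, 149.9], 0.74), ([318.2, 256.5], 0.7), ([386.7, 141.4], 0.66)]
sleeve [([143.3, 171.7], 0.65), ([252.5, 166.2], 0.6), ([392.1, 155.6], 0.46), ([318.4, 280.5], 0.39)]
boss []
```

```bash
python3 - <<'E'
import cv2
for c in ["scene","top"]:
    im=cv2.imread(f"pics/{c}0.png");cv2.imwrite(f"pics/{c}0b.png",cv2.resize(im,(800,600),interpolation=cv2.INTER_CUBIC))
E
```

```text
(no output)
```

View pics/scene0b.png

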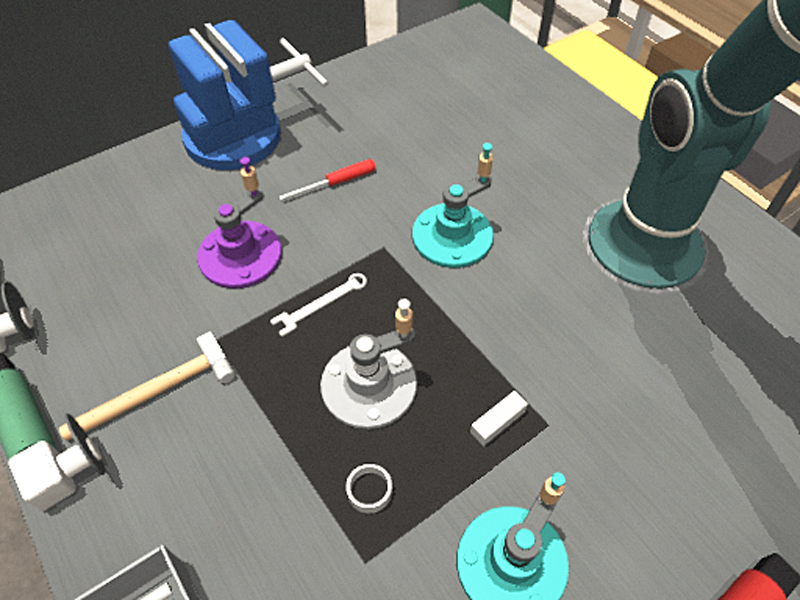

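View pics/top0b.png

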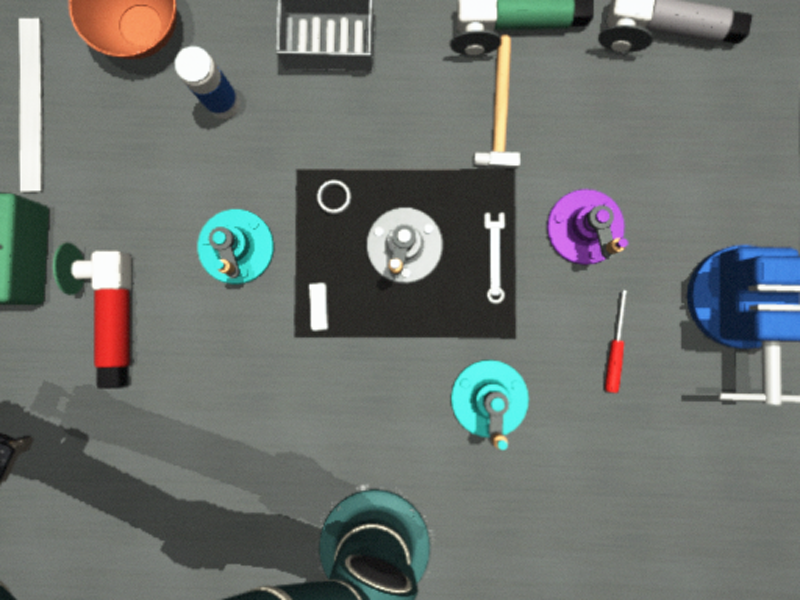

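The real jack is the grey one on the black mat: in the scene view its hub is at (232,217) and its sleeve at (255,206); in the top view they are at (260,150) and (252,166). The purple and turquoise ones are look-alikes.

```bash
cat > h.py <<'E'
from bench import env
import cv2,numpy as np
from scipy.spatial.transform import Rotation as Ro
def ray(p,uv):
    K=np.array([[p['fx'],0,p['cx']],[0,p['fy'],p['cy']],[0,0,1]])
    n=cv2.undistortPoints(np.array([[uv]],float),K,np.array(p['dist_coeffs']))[0,0]
    R=np.array(p['R']);t=np.array(p['t'])
    d=R.T@np.r_[n,1];return -R.T@t,d/np.linalg.norm(d)
def tri(rs):
    A=0;b=0
    for o,d in rs:
        M=np.eye(3)-np.outer(d,d);A=A+M;b=b+M@o
    X=np.linalg.solve(A,b)
    return X,[np.linalg.norm((np.eye(3)-np.outer(d,d))@(X-o)) for o,d in rs]
def atz(r,z):
    o,d=r;return o+d*(z-o[2])/d[2]
def pose(s=None):
    s=s or env.observe();q=s['tool_rot'];return s['eef_pos'],Ro.from_quat([q[1],q[2],q[3],q[0]])
E
python3 - <<'E'
from h import *
a=env.camera_params("scene");b=env.camera_params("top")
for n,u,v in [("ax",(231.8,217.0),(259.9,149.9)),("sl",(255.2,205.6),(252.5,166.2))]:
    X,e=tri([ray(a,u),ray(b,v)]);print(n,X.round(1),np.round(e,1),[atz(ray(a,u),127 if n=="ax" else X[2]).round(1),atz(ray(b,v),127 if n=="ax" else X[2]).round(1)])
p,R=pose();print(p,R.as_matrix().round(3), env.observe()['time'])
w=env.camera_params("wrist");print({k:np.round(v,3).tolist() for k,v in w.items()})
E
```

```text
ax [588.1 -47.9 136.8] [0.6 0.6] [array([585.7, -53.7, 127. ]), array([589.3, -47.5, 127. ])]
sl [538.4 -28.9 162.8] [0.4 0.4] [array([538.7, -29.2, 162.8]), array([538.1, -28.7, 162.8])]
[237.98324375 604.78237507 214.44641895] [[ 0.366 -0.    -0.931]
 [ 0.931 -0.     0.366]
 [-0.    -1.    -0.   ]] 0.4
{'fx': 278.6, 'fy': 278.6, 'cx': 250.38, 'cy': 188.771, 'dist_coeffs': [-0.064, 0.0, 0.0, 0.0, 0.0], 'R': [[0.366, 0.931, -0.0], [0.89, -0.35, 0.292], [0.271, -0.107, -0.957]], 't': [-650.194, -31.767, 392.02]}
```

```bash
cat >> h.py <<'E'
def go(x,y,z,ang=None):
    "delta in cm & wy to reach; ang= desired world angle of tool x"
    p,R=pose();d=R.as_matrix().T@(np.array([x,y,z])-p)/10
    xa=R.as_matrix()[:,0];cur=np.arctan2(xa[1],xa[0])
    print("delta cm",d.round(2),"wy",None if ang is None else round(-(ang-cur),3),"cur",round(cur,3), "tilt",R.as_matrix()[:,1].round(3))
E
python3 - <<'E'
from h import *
go(528,-29,300,0.0)
E
```

```text
delta cm [-48.36  -8.54 -50.2 ] wy 1.196 cur 1.196 tilt [-0. -0. -1.]
```

```bash
python3 -m creep '[[0,-4.5,0,0,0,0,6.5],[0,-8.5,0,0,0,0,6.5],[-3,-8.5,-3,0,0.1,0,6.5],[-6,-8.5,-6.3,0,0.2,0,6.5],[-9.2,-8.5,-9.5,0,0.3,0,6.5],[-12.4,-8.5,-12.8,0,0.4,0,6.5],[-15.6,-8.5,-16.1,0,0.5,0,6.5],[-18.8,-8.5,-19.4,0,0.6,0,6.5],[-22,-8.5,-22.7,0,0.7,0,6.5],[-25.2,-8.5,-26,0,0.75,0,6.5]]' 25
python3 -c "
from h import *
go(528,-29,300,0.0)"
```

```text
time: 1.4
eef_pos: [388.2, 273.4, 299.9]
tool_rot: [0.69, -0.69, -0.156, 0.155]
ft_force: [1.3, 0.1, 0.0]
width: 65.0
delta cm [-3.300e-01 -2.000e-02 -3.331e+01] wy 0.443 cur 0.443 tilt [ 0.001  0.001 -1.   ]
```

```bash
python3 -m creep '[[0,0,-4,0,0.06,0,6.5],[0,0,-8,0,0.12,0,6.5],[0,0,-12,0,0.18,0,6.5],[0,0,-16,0,0.24,0,6.5],[0,0,-20,0,0.3,0,6.5],[0,0,-24,0,0.35,0,6.5],[0,0,-28,0,0.4,0,6.5],[-0.2,0,-31,0,0.44,0,6.5],[-0.3,0,-33.3,0,0.44,0,6.5],[-0.3,0,-33.3,0,0.44,0,6.5]]'
python3 - <<'E'
from h import *
s=env.observe();print(s['eef_pos'],s['dq'].round(3)[:3])
w=env.camera_params("wrist");im=env.camera("wrist")
print(np.round(w['R'],3).tolist(),np.round(w['t'],1), (-np.array(w['R']).T@w['t']).round(1))
for q in ["spindle_axis","sleeve"]:
    for d in env.tip_of("wrist",q):
        r=ray(w,d['uv']);print(q,np.round(d['uv'],1),round(d['conf'],2),atz(r,130).round(1),atz(r,163).round(1))
cv2.imwrite("pics/w1.png",im)
E
```

```text
time: 2.4
eef_pos: [529.2, -30.1, 299.8]
tool_rot: [-0.707, 0.708, 0.0, 0.0]
ft_force: [-0.7, -0.0, 0.3]
width: 65.4
[529.16729122 -30.08993154 299.80601022] [-0.038 -0.016 -0.056]
[[1.0, 0.001, 0.0], [0.001, -0.956, 0.293], [0.001, -0.293, -0.956]] [-528.1  -86.6  464.1] [527.9  53.8 469.3]
spindle_axis [299.4 185.9] 0.77 [590.5 -46.5 130. ] [584.4 -36.7 163. ]
sleeve [249.7 177.3] 0.61 [527.2 -35.3 130. ] [527.3 -26.6 163. ]
```

View pics/w1.png

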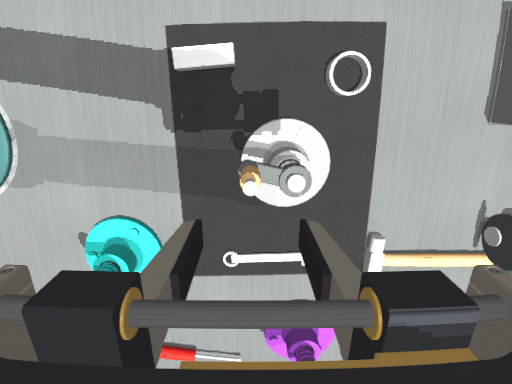

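The wrist view shows the hub's bright disc at about (296,183), the sleeve at (250,178) and its cap at (250,188). I'll zoom in to refine these.

```bash
python3 - <<'E'
import cv2,numpy as np
w=cv2.imread("pics/w1.png")[140:220,220:330]
a=cv2.imread("pics/scene0.png")[170:250,195:305]
b=cv2.imread("pics/top0.png")[125:205,205:315]
r=lambda i:cv2.resize(i,None,fx=3.6,fy=3.6,interpolation=cv2.INTER_CUBIC)
o=np.vstack([np.hstack([r(w),r(a)]),np.hstack([r(b),r(b)*0])]);print(o.shape)
cv2.imwrite("pics/z1.png",o)
E
```

```text
(576, 792, 3)
```

View pics/z1.png

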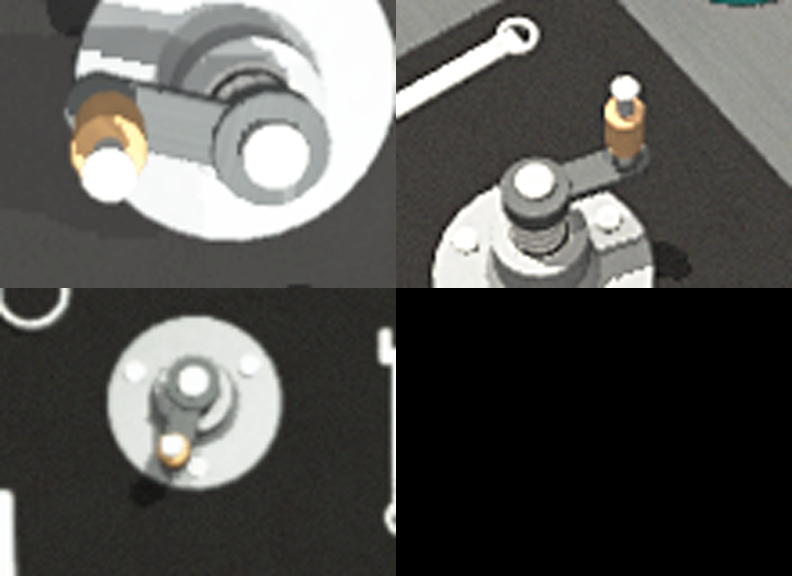

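```bash
python3 - <<'E'
from h import *
a=env.camera_params("scene");b=env.camera_params("top");w=env.camera_params("wrist")
w['t']=np.array([-528.1,-86.6,464.1]);w['R']=np.array([[1.0,0.001,0.0],[0.001,-0.956,0.293],[0.001,-0.293,-0.956]])
for n,u,v,c in [("hub",(233.1,220.0),(258.7,150.4),(296.7,182.9)),("cap",(258.7,194.2),(253,168),(250.1,188.1))]:
    X,e=tri([ray(a,u),ray(b,v),ray(w,c)]);print(n,X.round(1),np.round(e,1))
    for z in ([128,133] if n=="hub" else [197,203]): print(z,[atz(ray(k,i),z).round(1) for k,i in((a,u),(b,v),(w,c))])
E
```

```text
hub [587.6 -44.  127.9] [0.9 0.1 1.1]
128 [array([587.9, -44.9, 128. ]), array([587.6, -44.1, 128. ]), array([587.1, -42.9, 128. ])]
133 [array([589.3, -42.2, 133. ]), array([586.8, -44.2, 133. ]), array([586.2, -41.5, 133. ])]
cap [528.5 -30.3 195.8] [0.3 1.1 1.2]
197 [array([528.8, -29.9, 197. ]), array([529.2, -31. , 197. ]), array([527.7, -28.9, 197. ])]
203 [array([531.2, -26.4, 203. ]), array([528.5, -31.1, 203. ]), array([527.7, -27.1, 203. ])]
```

```bash
python3 -c "
from h import *
go(528.5,-30.3,139,0.0)"
```

```text
delta cm [ 0.02 16.05 -0.49] wy 0.007 cur 0.007 tilt [-0.     0.001 -1.   ]
```

```bash
python3 -m creep '[[0,3,-0.5,0,0.007,0,6.5],[0,6,-0.5,0,0.007,0,6.5],[0,7,-0.5,0,0.007,0,6.5],[0,7,-0.5,0,0.007,0,6.5],[0,7,-0.5,0,0.007,0,6.5]]'
python3 - <<'E'
from h import *
s=env.observe();print(s['eef_pos'],s['dq'].round(3)[:3])
w=env.camera_params("wrist");im=env.camera("wrist")
print((-np.array(w['R']).T@w['t']).round(1))
np.savez("w2.npz",R=w['R'],t=w['t'])
for q in ["spindle_axis","sleeve"]:
    for d in env.tip_of("wrist",q):
        r=ray(w,d['uv']);print(q,np.round(d['uv'],1),round(d['conf'],2),atz(r,129).round(1),atz(r,154).round(1))
cv2.imwrite("pics/w2.png",cv2.resize(im[100:300,130:400],None,fx=2.9,fy=2.9,interpolation=cv2.INTER_CUBIC))
go(528.5,-30.3,139,0.0)
E
```

```text
time: 3.05
eef_pos: [529.3, -30.9, 230.6]
tool_rot: [0.707, -0.707, -0.001, -0.0]
ft_force: [0.1, 0.3, -0.2]
width: 65.2
[529.26177024 -30.89875971 230.62220613] [ 0.002 -0.011  0.006]
[527.9  52.7 400.3]
spindle_axis [309.6 200.4] 0.76 [589.5 -42.6 129. ] [583.8 -33.8 154. ]
sleeve [252.7 194.6] 0.79 [530.6 -36.3 129. ] [530.3 -28.1 154. ]
delta cm [-0.12  9.19  0.1 ] wy -0.001 cur -0.001 tilt [ 0.002  0.    -1.   ]
```

View pics/w2.png

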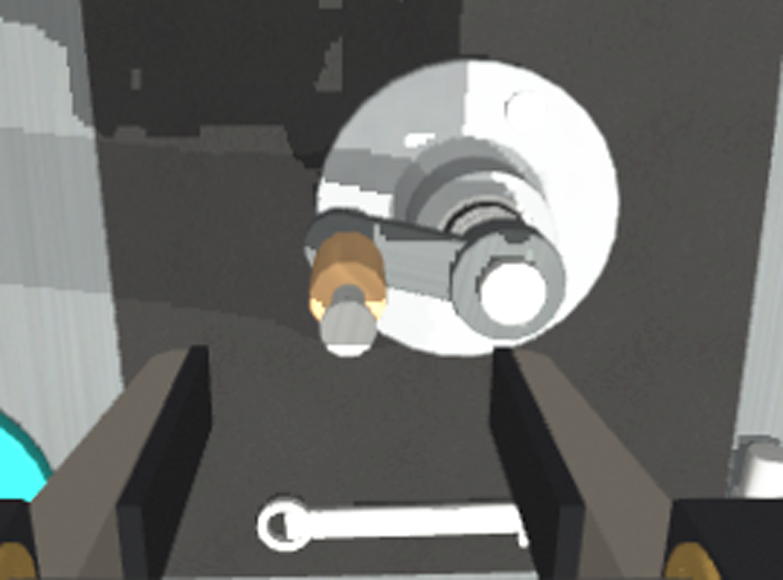

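The wrist view has the hub disc at (307,201) and the cap at (250,213). The fingers straddle the sleeve's line.

```bash
python3 - <<'E'
from h import *
w=env.camera_params("wrist");z=np.load("w2.npz");w['R']=z['R'];w['t']=z['t']
a=env.camera_params("scene");b=env.camera_params("top")
for n,u,v,c in [("hub",(233.1,220.0),(258.7,150.4),(307.1,200.6)),("cap",(258.7,194.2),(253,168),(249.9,212.6))]:
    X,e=tri([ray(a,u),ray(b,v),ray(w,c)]);print(n,X.round(1),np.round(e,1))
    print(atz(ray(w,c),X[2]).round(1))
E
```

```text
hub [587.6 -44.1 127.7] [0.9 0.1 0.9]
[587.2 -43.3 127.7]
cap [528.5 -30.4 195.5] [0.4 1.1 1.1]
[527.7 -29.4 195.5]
```

```bash
python3 -m creep '[[-0.1,3,0.1,0,0,0,6.5],[-0.1,6,0.1,0,0,0,6.5],[-0.1,8,0.1,0,0,0,6.5],[-0.1,9.1,0.1,0,0,0,6.5],[-0.1,9.1,0.1,0,0,0,6.5],[-0.1,9.1,0.1,0,0,0,5]]' 15
python3 -m creep '[[0,0,0,0,0,0,2],[0,0,0,0,0,0,2],[0,0,0,0,0,0,2],[0,0,0,0,0,0,2],[0,0,0,0,0,0,2],[0,0,0,0,0,0,2],[0,0,0,0,0,0,2],[0,0,0,0,0,0,2]]' 15
python3 - <<'E'
from h import *
s=env.observe();print(s['eef_pos'],s['ft_force'],s['width'])
w=env.camera_params("wrist");im=env.camera("wrist")
for d in env.tip_of("wrist","spindle_axis"):
        r=ray(w,d['uv']);print(np.round(d['uv'],1),round(d['conf'],2),atz(r,128).round(1))
cv2.imwrite("pics/w3.png",im)
E
```

```text
time: 3.8
eef_pos: [528.4, -30.7, 139.5]
tool_rot: [0.707, -0.707, -0.0, -0.001]
ft_force: [0.2, -0.3, 1.7]
width: 59.2
time: 4.6
eef_pos: [528.3, -30.5, 138.8]
tool_rot: [-0.707, 0.707, 0.0, 0.001]
ft_force: [3.8, -0.6, 0.3]
width: 23.7
[528.31004867 -30.52866399 138.83593837] [ 3.81429495 -0.60975626  0.30573719] 23.710578077852144
[335.4 239.6] 0.58 [588.7 -40.5 128. ]
```

View pics/w3.png

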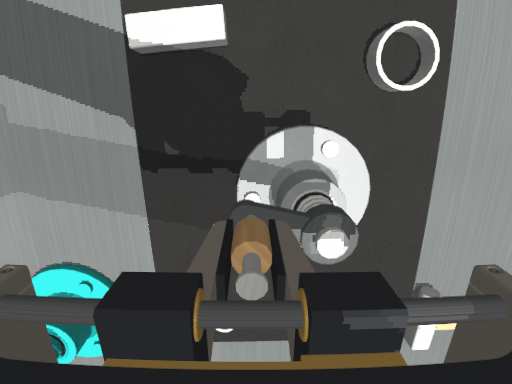

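Gripped: the opening is 23.7 mm, with the sleeve between the pads. Next I'll work out the circle offsets.

```bash
python3 - <<'E'
import numpy as np
def tab(t0,st,n):
    for k in range(1,n+1):
        t=t0+st*k;print(k,"%.3f  [%.2f,0,%.2f]"%(t,6*(np.cos(t)-np.cos(t0)),6*(np.sin(t)-np.sin(t0))))
tab(2.915,.15,10);print();tab(4.415,.1,5);tab(4.915,.1,5);tab(5.415,.1,5);tab(5.915,.1,5)
E
```

```text
1 3.065  [-0.14,0,-0.89]
2 3.215  [-0.14,0,-1.79]
3 3.365  [-0.00,0,-2.68]
4 3.515  [0.26,0,-3.54]
5 3.665  [0.65,0,-4.35]
6 3.815  [1.16,0,-5.09]
7 3.965  [1.77,0,-5.75]
8 4.115  [2.47,0,-6.31]
9 4.265  [3.25,0,-6.76]
10 4.415  [4.09,0,-7.08]

1 4.515  [0.58,0,-0.15]
2 4.615  [1.17,0,-0.23]
3 4.715  [1.77,0,-0.26]
4 4.815  [2.37,0,-0.23]
5 4.915  [2.97,0,-0.14]
1 5.015  [0.58,0,0.15]
2 5.115  [1.14,0,0.36]
3 5.215  [1.68,0,0.62]
4 5.315  [2.19,0,0.93]
5 5.415  [2.67,0,1.30]
1 5.515  [0.44,0,0.41]
2 5.615  [0.83,0,0.86]
3 5.715  [1.18,0,1.35]
4 5.815  [1.48,0,1.87]
5 5.915  [1.72,0,2.42]
1 6.015  [0.19,0,0.57]
2 6.115  [0.32,0,1.16]
3 6.215  [0.39,0,1.75]
4 6.315  [0.40,0,2.35]
5 6.415  [0.35,0,2.95]
```

```bash
python3 -m creep '[[-0.14,0,-0.89,0,0,0,2],[-0.14,0,-1.79,0,0,0,2],[0,0,-2.68,0,0,0,2],[0.26,0,-3.54,0,0,0,2],[0.65,0,-4.35,0,0,0,2],[1.16,0,-5.09,0,0,0,2],[1.77,0,-5.75,0,0,0,2],[2.47,0,-6.31,0,0,0,2],[3.25,0,-6.76,0,0,0,2],[4.09,0,-7.08,0,0,0,2]]'
cat > look.py <<'E'
from h import *
import sys
n=sys.argv[1];s=env.observe();p=s['eef_pos'];print(s['time'],p.round(1),s['ft_force'].round(2),s['width'].round(1),"ang",np.arctan2(p[1]+44,p[0]-587.6)%6.2832,"r",np.hypot(p[1]+44,p[0]-587.6))
w=env.camera_params("wrist");im=env.camera("wrist");a=env.camera("scene")
cv2.imwrite(f"pics/{n}.png",np.hstack([cv2.resize(im[150:340,140:440],(450,285)),cv2.resize(a[160:260,170:290],(342,285))]))
E
python3 look.py b1
```

```text
time: 5.7
eef_pos: [567.1, -101.1, 137.9]
tool_rot: [0.708, -0.706, 0.002, 0.001]
ft_force: [-0.6, 4.8, 0.2]
width: 23.8Traceback (most recent call last):
  File "look.py", line 3, in <module>
    n=sys.argv[1];s=env.observe();p=s['eef_pos'];print(s['time'],p.round(1),s['ft_force'].round(2),s['width'].round(1),"ang",np.arctan2(p[1]+44,p[0]-587.6)%6.2832,"r",np.hypot(p[1]+44,p[0]-587.6))
                                                                                                   ^^^^^^^^^^^^^^^^
AttributeError: 'float' object has no attribute 'round'
```

```bash
sed -i "s/s\['width'\].round(1)/round(s['width'],1)/" look.py; python3 look.py b1
```

```text
5.7 [ 567.1 -101.1  137.9] [-0.56  4.79  0.19] 23.8 ang 4.367397045654853 r 60.68455486520914
```

View pics/b1.png

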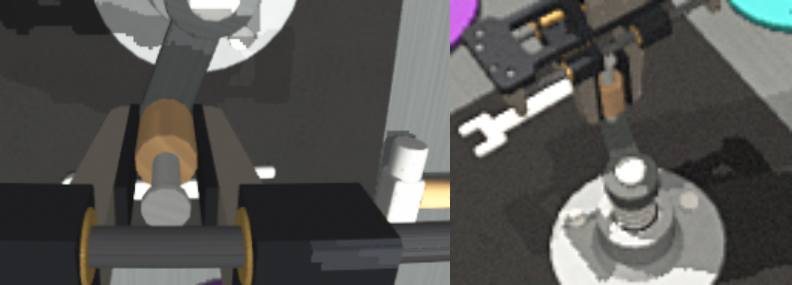

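The spindle turns: the cap in the wrist view has moved down from row 283 to 289 as the pin rises. That gives me a sensitive lift gauge. I'll calibrate it and keep turning back.

```bash
python3 -m creep '[[0.58,0,-0.15,0,0,0,2],[1.17,0,-0.23,0,0,0,2],[1.77,0,-0.26,0,0,0,2],[2.37,0,-0.23,0,0,0,2]]'
cat > look.py <<'E'
from h import *
import sys
n=sys.argv[1];s=env.observe();p=s['eef_pos'];print(s['time'],p.round(1),s['ft_force'].round(2),round(s['width'],1),"ang",np.arctan2(p[1]+44,p[0]-587.6)%6.2832,"r",np.hypot(p[1]+44,p[0]-587.6))
w=env.camera_params("wrist");im=env.camera("wrist");a=env.camera("scene")
# predicted cap row vs cap height
K=np.array([[w['fx'],0,w['cx']],[0,w['fy'],w['cy']],[0,0,1]])
for h in (190,195,200,205): print(h,cv2.projectPoints(np.array([[p[0],p[1],h]]),cv2.Rodrigues(np.array(w['R']))[0],np.array(w['t']),K,np.array(w['dist_coeffs']))[0].ravel().round(1),end=' ')
print()
cv2.imwrite(f"pics/{n}.png",np.hstack([cv2.resize(im[210:310,200:300],(400,400)),cv2.resize(a[170:250,190:270],(400,400))]))
E
python3 look.py b2
python3 - <<'E'
import cv2,numpy as np
im=cv2.imread("pics/w3.png");cv2.imwrite("pics/w3z.png",cv2.resize(im[210:310,200:300],(400,400)))
E
```

```text
time: 6.2
eef_pos: [592.0, -104.2, 138.4]
tool_rot: [-0.707, 0.707, -0.001, 0.0]
ft_force: [-3.1, 2.4, 1.1]
width: 24.1
6.2 [ 592.  -104.2  138.4] [-3.06  2.37  1.06] 24.1 ang 4.784634190740456 r 60.33270552192471
190 [252.6 280.5] 195 [252.6 286.8] 200 [252.7 293.5] 205 [252.8 300.7]
```

View pics/b2.png

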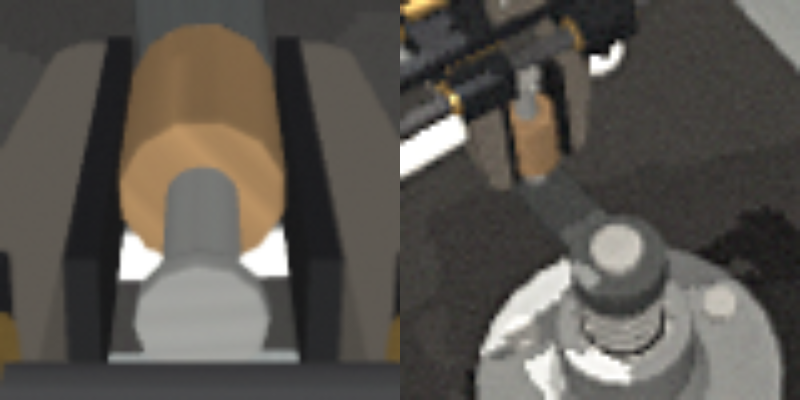

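View pics/w3z.png

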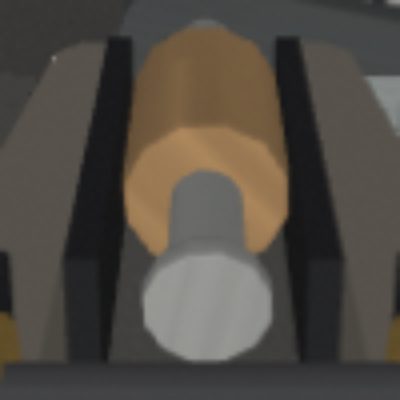

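The cap centre is at row 290 now against 287 at the grasp, so the spindle has risen about 2.5–3 mm. The drop should show as a jump of about 13 px. Continuing.

```bash
python3 - <<'E'
import numpy as np
for t0 in (4.815,5.215,5.615,6.015,6.415,6.815,7.215):
    print(t0,[("%.2f,0,%.2f"%(6*(np.cos(t)-np.cos(t0)),6*(np.sin(t)-np.sin(t0)))) for t in t0+.1*np.arange(1,5)])
E
python3 -m creep '[[0.6,0,0.09,0,0,0,2],[1.18,0,0.25,0,0,0,2],[1.75,0,0.46,0,0,0,2],[2.28,0,0.73,0,0,0,2]]'
python3 look.py b3
```

```text
4.815 ['0.59,0,0.09', '1.17,0,0.24', '1.74,0,0.45', '2.28,0,0.71']
5.215 ['0.51,0,0.31', '0.99,0,0.68', '1.42,0,1.09', '1.82,0,1.54']
5.615 ['0.35,0,0.49', '0.64,0,1.01', '0.89,0,1.56', '1.08,0,2.13']
6.015 ['0.13,0,0.59', '0.20,0,1.18', '0.21,0,1.78', '0.16,0,2.38']
6.415 ['-0.11,0,0.59', '-0.28,0,1.17', '-0.50,0,1.72', '-0.78,0,2.25']
6.815 ['-0.33,0,0.50', '-0.71,0,0.97', '-1.13,0,1.39', '-1.59,0,1.77']
7.215 ['-0.50,0,0.33', '-1.03,0,0.61', '-1.58,0,0.84', '-2.16,0,1.01']
time: 6.7
eef_pos: [615.4, -97.1, 138.6]
tool_rot: [-0.707, 0.707, -0.001, 0.001]
ft_force: [-2.7, -1.7, 0.5]
width: 23.6
6.7 [615.4 -97.1 138.6] [-2.73 -1.68  0.5 ] 23.6 ang 5.1948160604409495 r 59.937094507757166
190 [252.7 280.4] 195 [252.8 286.6] 200 [252.9 293.3] 205 [253.  300.5]
```

View pics/b3.png

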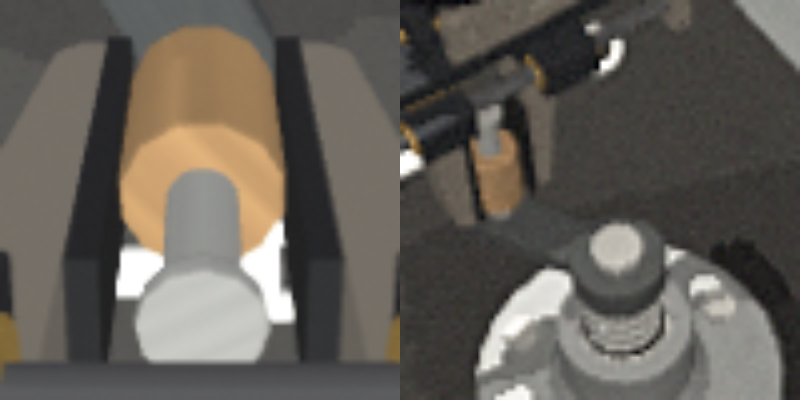

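Still climbing: the cap centre is at zoomed row 324 or so. On to the next arc.

```bash
python3 -m creep '[[0.51,0,0.31,0,0,0,2],[0.99,0,0.68,0,0,0,2],[1.42,0,1.09,0,0,0,2],[1.82,0,1.54,0,0,0,2]]'
python3 look.py b4
```

```text
time: 7.2
eef_pos: [633.9, -81.4, 138.8]
tool_rot: [-0.707, 0.707, -0.0, 0.001]
ft_force: [-0.4, -2.7, 0.7]
width: 23.9
7.2 [633.9 -81.4 138.8] [-0.38 -2.68  0.65] 23.9 ang 5.60416992989787 r 59.520254909031074
190 [252.8 280.1] 195 [252.9 286.3] 200 [253. 293.] 205 [253.1 300.2]
```

View pics/b4.png

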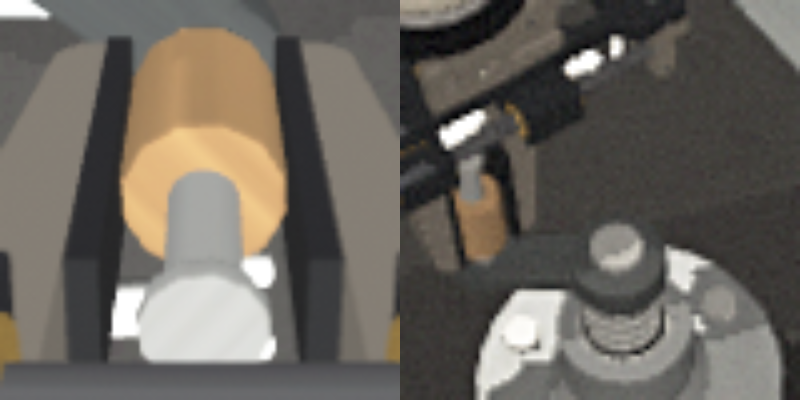

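Still climbing, with the cap centre at row 327 or so. Continuing.

```bash
python3 -m creep '[[0.35,0,0.49,0,0,0,2],[0.64,0,1.01,0,0,0,2],[0.89,0,1.56,0,0,0,2],[1.08,0,2.13,0,0,0,2]]'
python3 look.py b5
```

```text
time: 7.7
eef_pos: [644.9, -59.2, 138.9]
tool_rot: [0.707, -0.707, -0.0, -0.001]
ft_force: [3.1, -2.2, 1.2]
width: 23.7
7.7 [644.9 -59.2 138.9] [ 3.14 -2.2   1.19] 23.7 ang 6.023986905562308 r 59.25290842733074
190 [252.9 280. ] 195 [253.  286.2] 200 [253.1 292.8] 205 [253.2 300. ]
```

View pics/b5.png

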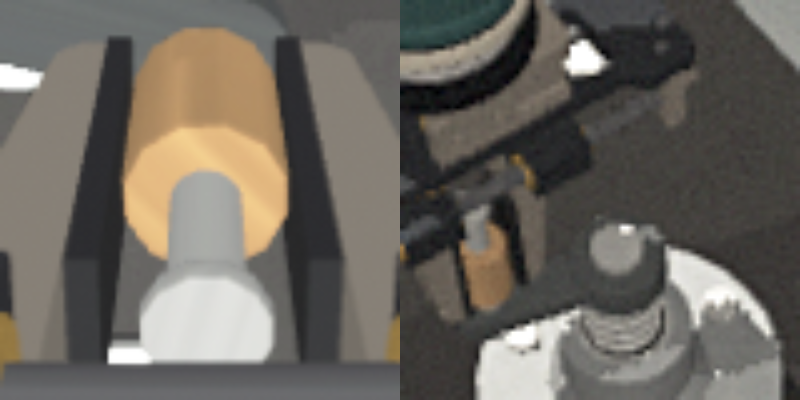

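Not dropped yet. Continuing.

```bash
python3 -m creep '[[0.13,0,0.59,0,0,0,2],[0.2,0,1.18,0,0,0,2],[0.21,0,1.78,0,0,0,2],[0.16,0,2.38,0,0,0,2]]'
python3 look.py b6
```

```text
time: 8.2
eef_pos: [646.0, -35.5, 138.6]
tool_rot: [-0.707, 0.707, -0.0, 0.001]
ft_force: [3.6, -0.3, 0.3]
width: 23.9
8.2 [646.  -35.5 138.6] [ 3.64 -0.33  0.32] 23.9 ang 0.1451814099533265 r 59.00690633327668
190 [252.8 280.2] 195 [252.9 286.4] 200 [253.  293.1] 205 [253.1 300.3]
```

View pics/b6.png

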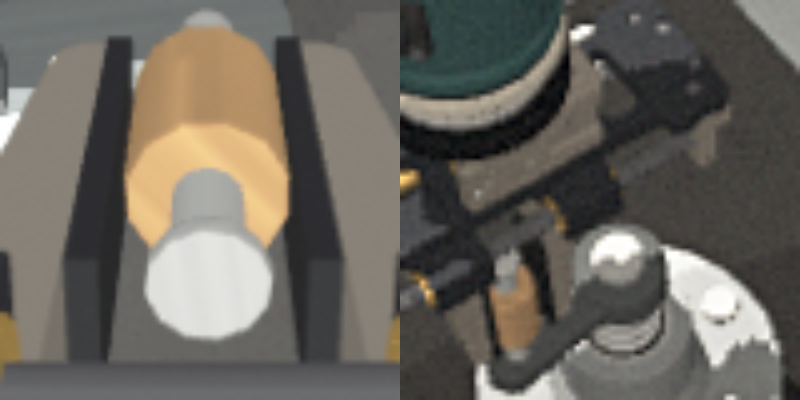

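It has dropped: the cap centre jumped up about 12 px to row 281, so the spindle fell about 9.5 mm. It came off between commanded angles 6.0 and 6.4. I'll hold for a moment, then wind forward about 6.4 rad, lowering the tool 4 mm to keep float margin.

```bash
python3 -m creep '[[0,0,0,0,0,0,2],[0.05,0,0,0,0,0,2]]'; python3 - <<'E'
import numpy as np
t0=6.415
for n in (10,10,10,10,3):
    print(t0);print(", ".join("[%.2f,0,%.2f,0,0,0,2]"%(6*(np.cos(t)-np.cos(t0)),6*(np.sin(t)-np.sin(t0))) for t in t0-.15*np.arange(1,n+1))); t0-=.15*n
E
```

```text
time: 8.5
eef_pos: [646.0, -35.0, 138.5]
tool_rot: [0.708, -0.707, 0.0, -0.0]
ft_force: [4.0, 1.1, 0.6]
width: 23.2
6.415
[0.05,0,-0.90,0,0,0,2], [-0.03,0,-1.79,0,0,0,2], [-0.25,0,-2.67,0,0,0,2], [-0.59,0,-3.50,0,0,0,2], [-1.06,0,-4.27,0,0,0,2], [-1.63,0,-4.96,0,0,0,2], [-2.30,0,-5.56,0,0,0,2], [-3.06,0,-6.05,0,0,0,2], [-3.88,0,-6.42,0,0,0,2], [-4.74,0,-6.67,0,0,0,2]
4.915
[-0.89,0,-0.11,0,0,0,2], [-1.79,0,-0.09,0,0,0,2], [-2.68,0,0.06,0,0,0,2], [-3.53,0,0.34,0,0,0,2], [-4.33,0,0.75,0,0,0,2], [-5.06,0,1.28,0,0,0,2], [-5.70,0,1.91,0,0,0,2], [-6.25,0,2.62,0,0,0,2], [-6.68,0,3.41,0,0,0,2], [-6.98,0,4.26,0,0,0,2]
3.415
[-0.18,0,0.88,0,0,0,2], [-0.22,0,1.78,0,0,0,2], [-0.13,0,2.67,0,0,0,2], [0.09,0,3.54,0,0,0,2], [0.45,0,4.37,0,0,0,2], [0.92,0,5.14,0,0,0,2], [1.50,0,5.83,0,0,0,2], [2.17,0,6.42,0,0,0,2], [2.93,0,6.90,0,0,0,2], [3.75,0,7.27,0,0,0,2]
1.915
[0.87,0,0.24,0,0,0,2], [1.76,0,0.35,0,0,0,2], [2.66,0,0.32,0,0,0,2], [3.54,0,0.16,0,0,0,2], [4.39,0,-0.14,0,0,0,2], [5.19,0,-0.55,0,0,0,2], [5.92,0,-1.08,0,0,0,2], [6.56,0,-1.71,0,0,0,2], [7.09,0,-2.44,0,0,0,2], [7.52,0,-3.23,0,0,0,2]
0.41500000000000004
[0.30,0,-0.85,0,0,0,2], [0.47,0,-1.73,0,0,0,2], [0.51,0,-2.63,0,0,0,2]
```

```bash
python3 -m creep '[[0.05,0.1,-0.9,0,0,0,2],[-0.03,0.2,-1.79,0,0,0,2],[-0.25,0.3,-2.67,0,0,0,2],[-0.59,0.4,-3.5,0,0,0,2],[-1.06,0.4,-4.27,0,0,0,2],[-1.63,0.4,-4.96,0,0,0,2],[-2.3,0.4,-5.56,0,0,0,2],[-3.06,0.4,-6.05,0,0,0,2],[-3.88,0.4,-6.42,0,0,0,2],[-4.74,0.4,-6.67,0,0,0,2]]'
python3 look.py f1
```

```text
time: 9.5
eef_pos: [597.6, -103.0, 134.6]
tool_rot: [0.707, -0.707, 0.001, -0.0]
ft_force: [1.4, -0.1, 0.2]
width: 23.4
9.5 [ 597.6 -103.   134.6] [ 1.44 -0.14  0.17] 23.4 ang 4.880359873468607 r 59.847877333962934
190 [252.7 285.3] 195 [252.8 291.9] 200 [252.8 299. ] 205 [252.9 306.6]
```

View pics/f1.png

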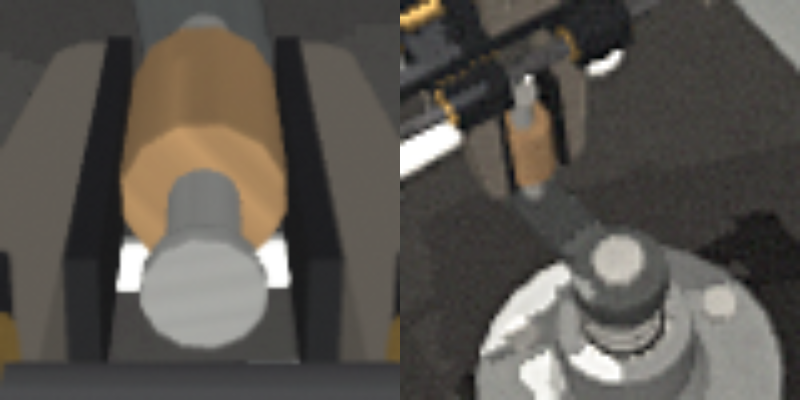

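The cap height went from 190.9 to about 188.7 mm, so the spindle is sinking at the thread's rate. Continuing.

```bash
python3 -m creep '[[-0.89,0,-0.11,0,0,0,2],[-1.79,0,-0.09,0,0,0,2],[-2.68,0,0.06,0,0,0,2],[-3.53,0,0.34,0,0,0,2],[-4.33,0,0.75,0,0,0,2],[-5.06,0,1.28,0,0,0,2],[-5.7,0,1.91,0,0,0,2],[-6.25,0,2.62,0,0,0,2],[-6.68,0,3.41,0,0,0,2],[-6.98,0,4.26,0,0,0,2]]'
python3 -m creep '[[-0.18,0,0.88,0,0,0,2],[-0.22,0,1.78,0,0,0,2],[-0.13,0,2.67,0,0,0,2],[0.09,0,3.54,0,0,0,2],[0.45,0,4.37,0,0,0,2],[0.92,0,5.14,0,0,0,2],[1.5,0,5.83,0,0,0,2],[2.17,0,6.42,0,0,0,2],[2.93,0,6.9,0,0,0,2],[3.75,0,7.27,0,0,0,2]]'
python3 look.py f2
```

```text
time: 10.6
eef_pos: [528.8, -59.3, 134.7]
tool_rot: [-0.707, 0.707, -0.0, 0.001]
ft_force: [3.4, -0.6, -0.2]
width: 23.8
time: 11.6
eef_pos: [566.4, 12.9, 134.2]
tool_rot: [-0.707, 0.707, -0.001, -0.0]
ft_force: [-1.1, -3.8, 0.0]
width: 23.6
11.6 [566.4  12.9 134.2] [-1.08 -3.75  0.03] 23.6 ang 1.9271066442550036 r 60.73759520089693
190 [252.6 285.7] 195 [252.7 292.3] 200 [252.7 299.5] 205 [252.8 307.1]
```

View pics/f2.png

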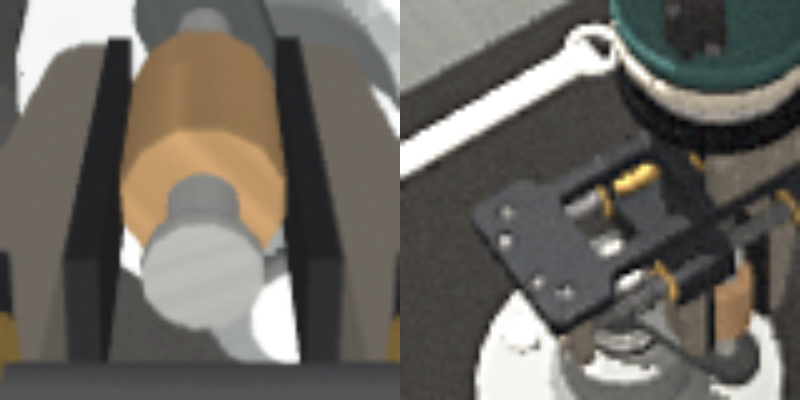

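```bash
python3 -m creep '[[0.87,0,0.24,0,0,0,2],[1.76,0,0.35,0,0,0,2],[2.66,0,0.32,0,0,0,2],[3.54,0,0.16,0,0,0,2],[4.39,0,-0.14,0,0,0,2],[5.19,0,-0.55,0,0,0,2],[5.92,0,-1.08,0,0,0,2],[6.56,0,-1.71,0,0,0,2],[7.09,0,-2.44,0,0,0,2],[7.52,0,-3.23,0,0,0,2]]'
python3 -m creep '[[0.3,0,-0.85,0,0,0,2],[0.47,0,-1.73,0,0,0,2],[0.51,0,-2.6,0,0,0,2],[0.51,0,-2.6,0,0,0,2],[0.51,0,-2.6,0,0,0,2],[0.51,0,-2.6,0,0,0,2],[0.51,0,-2.6,0,0,0,2]]'
python3 look.py f3
```

```text
time: 12.7
eef_pos: [642.3, -19.8, 134.6]
tool_rot: [0.707, -0.707, 0.0, -0.0]
ft_force: [-0.8, 0.9, -0.3]
width: 23.4
time: 13.4
eef_pos: [647.0, -45.7, 134.8]
tool_rot: [-0.707, 0.707, 0.0, 0.001]
ft_force: [0.7, -1.4, -0.8]
width: 23.6
13.4 [647.  -45.7 134.8] [ 0.68 -1.39 -0.8 ] 23.6 ang 6.254138503317958 r 59.451372637713554
190 [252.9 285. ] 195 [253.  291.6] 200 [253.1 298.7] 205 [253.2 306.2]
```

View pics/f3.png

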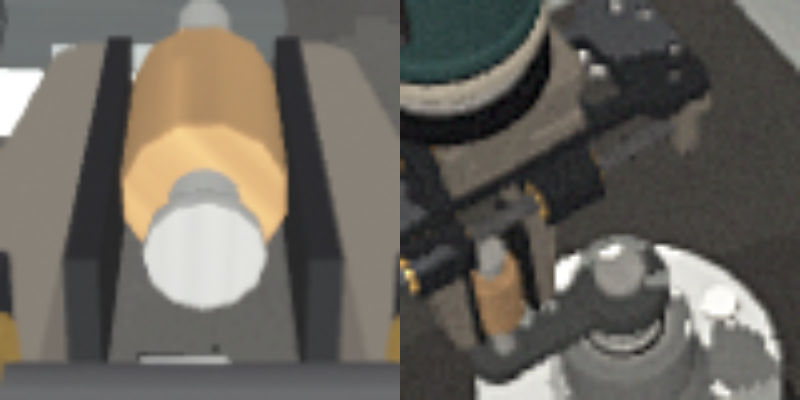

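Cap height is now about 181.1 mm, 9.8 mm below its height right after the drop, so lift is about −9.5 mm. One last check of the arm's stillness and the bench, then I'll hand in.

```bash
python3 - <<'E'
from h import *
s=env.observe();print(s['time'],s['dq'].round(3),s['ft_force'].round(1),s['width'])
cv2.imwrite("pics/end.png",cv2.resize(env.camera("top"),(640,480)))
E
```

```text
13.5 [-0.    -0.002 -0.001 -0.002 -0.     0.001 -0.003] [ 1.  -1.8 -0.8] 23.523317163035276
```

View pics/end.png

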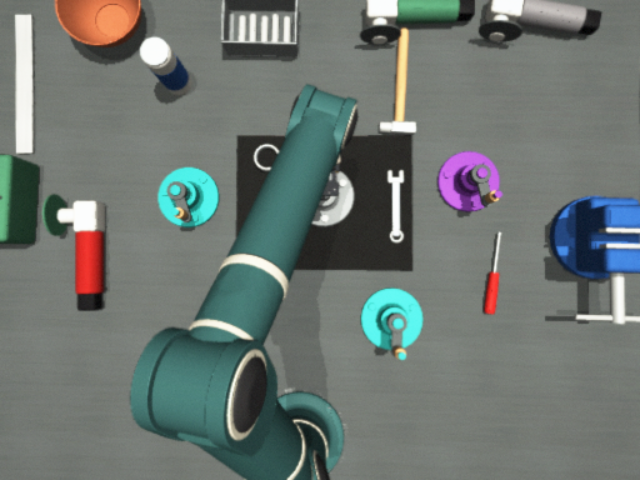

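The visible bystanders are where they started. The offcut is hidden under the arm, but the gripper never went near it, and the arm is still.

```bash
python3 -c "
from bench import env
print(env.sign_off())"
```

```text
the job is handed in; nothing more can be done
None
```

The spindle is wound one turn down in the thread and the job is handed in, with the gripper still holding the sleeve. No verdict was reported.

- **Backing off:** I gripped the grey jack's sleeve at 15 N and turned the crank backward. The pin cap in the wrist view climbed steadily. After about 3.1 to 3.5 rad it dropped roughly 9.5 mm, so the spindle had fallen off the ridge.
- **Winding in:** I wound it forward about 6.4 rad. The cap sank about 9.8 mm, which puts lift at about -9.5 mm against the allowed -7.5 to -12.2 mm. Lift was judged from camera pixels only, good to about 1 mm.
- **Final state:** The arm was still, the opening was 23.5 mm on the sleeve, and the grasp point was about 4 mm above the sleeve's centre. Sideways wrist force at my readings stayed under 5 N, and the clock read 13.5 s.
- **Bystanders:** In the last top view everything visible was where it started. The offcut was hidden under the arm, so I could not confirm it in that picture, though the gripper never went near it.

No check failed or disagreed beyond about 1 mm of camera scatter.

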